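# Hook the spare spice shelf into the slotted post and load it

### The job

Fit the loose white spice shelf to the top of the slotted post: feel its two hook tabs into the top two slots, press it flat, then push it down gently, without forcing it, until it is fully home and its spring pin has snapped out into the post. Then stand the salt shaker upright in the middle of the shelf's tray; do not tip the shaker over on the way, and leave the pepper mill, mug, lemon and the rest where they are.

Things in the scene. Friction and masses are not known exactly. Their poses are not given: they have to be found in the camera images.
- rack: Spice rack, fixed. Foot plate 130x90x10 mm; on it a hollow steel post 40 mm wide, 26 deep, wall 4 mm, top at z 195 mm. Origin: on the worktop under the middle of the post's front face, which is the plane x = 0 and looks along -x; z up. The post is clamped at an unmeasured height: slots and all stand up to 10 mm above or below the heights given (rigid); feel for them.
- slot_nominal (a point): Bottom edge of the post's top slot, on the front face at y = 0, at its nominal height z = 167 mm in the rack's frame (the true edge is up to 10 mm higher or lower, unmeasured). Slots: one column, 8 mm wide, 19 mm high, 40 mm apart downwards. Latch holes between them, 8 wide, 7.4 high, the top one centred 12 mm below this point. Axes as the rack's.
- lower_tray (a point): Front edge, at the rim, of the white shelf that is already fitted low on the post, nominal height z = 47 mm, 112 mm in front of the post's face: 66 mm wide, same shape as the loose shelf, back plate up to z = 105 mm, two small fixed spice jars 50 mm tall on it. It hangs in the third and fourth slots. Leave it.
- shelf_grip (a point): Loose white steel spice shelf, 0.28 kg, stands as it will hang. Point mid-way between its two upright cheeks (outer faces 50 mm apart across y; 22 mm to +x, 10 to -x at full height 18 mm above the point; down to the tray): pinch across y here. x: from tray to back plate and into the post; z up. Underside 48 mm below; back face of plate 26 mm to +x; tray 66 wide, 12 high, 86 mm to -x.
- shelf_tab (a point): Underside of the upper hook tab's neck where it leaves the back face (26 mm to +x, 4 mm above the grip point). Tabs: this one and one 40 mm below, 5 mm wide, 10 long (tapered tip). Neck: first 5 mm, 8 mm tall upwards from here; behind it the hook, from 8 mm above to 8 below. Home: this point on the slot's bottom edge, plate flat on the face. Tabs go in 8 to 11 mm above home.
- latch_pin (a joint): Spring pin through the loose shelf's back plate, 5 mm round, 12 mm below the upper tab point, red button in front. 0 = out (4.2 mm beyond the plate), grows pressed in (m); 2 N starts it, 4.5 N holds it flush. The post's face presses it in (about 0.004) when the plate is pushed flat; it snaps out (about 0) into the latch hole when the shelf is home. Also out when free.
- shelf_seat (a point): Top of the loose shelf's tray floor (3 mm thick), middle of its free part, where the shaker is to stand: 51 mm to -x and 45 mm below the grip point; axes as the shelf's. The free part is 63 mm long (x) and 60 mm wide (y) between rims 9 mm high, in front of the cheeks.
- shaker_mid (a point): Salt shaker of clear glass with a metal cap, 44 mm round (34 mm at the cap), 90 mm tall, 0.1 kg; the point is on its axis half-way up, 45 mm above its foot; z along its axis.
- pepper_mill: brown wooden pepper mill, 58 mm round, 170 mm tall; origin at the middle of its underside as it stood at the start. Bystander: leave it alone.
- mug_grey: grey mug, 84 mm round, 91 mm tall; origin at the middle of its underside as it stood at the start. Bystander: leave it alone.
- lemon: yellow lemon, 78x55x56 mm; origin at the middle of its underside as it stood at the start. Bystander: leave it alone.
Mind the look-alikes: they are no part of the job. There is more than one size of the part that bears shelf_grip; the job needs the larger.

How it is judged:
By the outcome, as a careful person would: the job done as asked, in the order asked, and still so for the second after the job is handed in, with the robot touching nothing.
It also fails if it takes over 67 s, if anything falls off the work surface, if the arm or the gripper's body presses on something with over 40 N, if the wrist force passes 120 N, or if a joint passes its speed limit or range.

### The arm

A 7-joint arm with a two-finger parallel gripper is mounted at the origin on a cart in front of the work surface, level with it; the furniture and walls round the work are solid. World frame = base frame: x ahead of the robot, y to its left, z up, the work surface at z = 0. Lengths are in m, angles in rad, forces in N, time in s.
With the tool pointing down it reaches from about 0.4 to 0.85 m from the base axis. Payload 10.4 kg.
Tool frame: the origin (TCP) lies at the very end of the fingers, on their centre line; the grasp point (between the pads) lies 19 mm behind it; z points along the fingers, y is the direction in which the jaws open and shut (so a half turn about z gives the same grasp; the last joint's range is limited). The gripper opens to 87 mm and grips with 3 to 60 N. Pads are 19 mm wide; open, the fingers measure 117 mm over their backs; the gripper's body (75 mm by 190 mm) begins 51 mm behind the grasp point.
Start: joints at [1.132, 0.332, -0.065, 1.46, 0.022, 1.35, -0.088], TCP at [0.252, -0.572, 0.223] pointing down, gripper open.
Joint ranges: [-2.6, 2.6], [-0.5, 2.12], [-1.47, 1.34], [0.16, 2.42], [-1.27, 4.41], [0.06, 2.06], [-2.6, 2.6]. Speed limits (rad/s): [2.22, 2.22, 2.79, 2.79, 3.14, 3.14, 3.14].

### API

Orientations are given as a unit quaternion [x, y, z, w].
In Python, from bench import r, eyes, job gives the robot as it stands. The module is installed in compiled form; this text tells all that it offers.
- The arm moves only by the tool play_rows, never from a script. Its argument "motion" is a list of rows, each a list of 7 numbers: the shift along the tool's x, y, z as a fraction of full scale, then the turn, a rotation vector about the tool's x, y, z as a fraction of full scale, then the opening in per cent of the stroke, from 0 (shut) to 100 (fully open). A call has 1 to 5 rows; each row is the pose to reach, as a shift and turn from the pose commanded when the call began, along the tool's axes at that moment; what a row does not reach only later rows make up. Full scale, the value 1, is 0.2 m for a shift and 90 degrees for a turn. A row lasts 1/8 s, in which the tool goes at most 62.5 mm and 10.7 degrees, less where a joint would pass 70% of its speed; a pose out of reach is approached as far as the arm can. A call with a number of a shift or a turn outside -1 to 1 is refused whole. A call with a gripper value outside its range is refused whole. The fingers move at their own pace and stop on an object; "squeeze" is the grip in N (left out, the last holds). Time passes only in rows, so rows that repeat a pose let the fingers close. It gives the time, the measured TCP pose, the force and the opening at its end, in the units of the state.
- r.read_state(): the state, without advancing time (a new reading comes with each control period).
- eyes.camera(name): name is "scene" or "top" or "wrist"; returns a dict with "image" (400x640x3 uint8, red, green, blue), "mtx" (3x3 intrinsics, pixels), "R" (3x3) and "t" (3): a world point X has camera coordinates R X + t. Camera axes: x right, y down, z forward; pixel columns grow to the right and rows downward; lengths in m; the calibration is good to about 2 mm. The wrist camera is an equidistant fisheye: a pixel r from the principal point sees the ray r / f radians off the axis. A picture is of the moment at which its call begins. There is no depth.
- job.close_job(): hands the job in, once; it reports no verdict.
Trained networks look in a picture, given as the dict that the camera call returned (one of the last four; its "shot" number tells which), for a name from the list of things; names that differ only in an ending like _2 or _b are one class to them, and where a whole thing is asked for, a point or a joint stands for the part that bears it (a point fixed in the world has none). Each returns a list of dicts, best first, with "p" (0 to 1); they miss things now and then, are a little off and sometimes report something else, mostly with a low value. They report only what shows in the picture. A call takes as long as a camera call. They do not tell look-alikes from the thing itself.
- eyes.regions_of(picture, label): "region" (400x640 bool, what is visible of it) and "xy" ([column, row] in pixels, amid what is visible of it).
- eyes.landmark_of(picture, label): "xy" ([column, row] in pixels: a listed point, or the origin of a listed thing).
The state is a dict: "time": time; "joint_positions": joint angles; "joint_vel": joint speeds; "joint_torque": joint torques, N m; "ee_pos": TCP position; "eef_rot": TCP orientation; "ft_force": force on the tool from outside, world axes, zero at the start; "torque": the same for the moment, N m; "width": finger opening in m.
Only numpy, scipy, OpenCV 4.12 (cv2) and the standard library are available. Lean on these libraries where they do the work, as an engineer would, in place of code of your own. Each camera call takes 0.05 s, during which the arm holds its last target. There are 200 camera calls.

## Working session

There is one attempt and no reset: what is moved stays moved. The work goes in short steps, Python scripts to look and compute and a tool call to move; the robot and the scene stay as the last step left them, time stands still between calls to the robot, and variables do not carry over. Pictures are saved under pics/ and viewed, about 8 in all and at most 12, crops included, and the job is handed in when it is done.

Besides the shell and the picture viewer there is one more tool, called after ">>>" as name(argument=value, ...), one argument or row to a line, values as JSON. play_rows: Moves the arm, as the interface text tells. Shift numbers are shares of 0.2 m and turn numbers shares of 90 degrees, none past 1 either way. Its arguments: {"type":"object","properties":{"motion":{"type":"array","items":{"type":"array","items":{"type":"number"}}},"squeeze":{"type":"number"}},"required":["motion"]}

```bash
mkdir -p pics; cat > h.py <<'E'
import numpy as np, cv2
from bench import r, eyes, job
from scipy.spatial.transform import Rotation as Ro
def save(c,n,crop=None,s=1):
    im=c["image"][:,:,::-1].copy()
    if crop: im=im[crop[1]:crop[3],crop[0]:crop[2]]
    cv2.imwrite("pics/"+n,cv2.resize(im,None,fx=s,fy=s,interpolation=cv2.INTER_CUBIC))
def ray(c,xy):
    K=c["mtx"]; v=np.array([(xy[0]-K[0,2])/K[0,0],(xy[1]-K[1,2])/K[1,1]])
    if c.get("fish"):
        th=np.hypot(*v); d=np.r_[v/th*np.sin(th),np.cos(th)] if th>1e-9 else np.array([0,0,1.])
    else: d=np.r_[v,1]
    R=np.array(c["R"]); return -R.T@c["t"], R.T@(d/np.linalg.norm(d))
def atz(c,xy,z):
    o,d=ray(c,xy); return o+d*(z-o[2])/d[2]
def tri(l):
    A=0;b=0
    for c,xy in l:
        o,d=ray(c,xy);P=np.eye(3)-np.outer(d,d);A=A+P;b=b+P@o
    x=np.linalg.solve(A,b); return x,[np.linalg.norm((np.eye(3)-np.outer(d,d))@(x-o)) for o,d in [ray(*q) for q in l]]
def proj(c,X):
    p=np.array(c["R"])@X+c["t"];K=c["mtx"]
    if c.get("fish"):
        rr=np.hypot(p[0],p[1]);th=np.arctan2(rr,p[2]);u=p[:2]/max(rr,1e-9)*th
    else: u=p[:2]/p[2]
    return u*[K[0,0],K[1,1]]+K[:2,2]
def cam(n):
    c=eyes.camera(n); c["fish"]=n=="wrist"; return c
E
python3 - <<'E'
from h import *
np.set_printoptions(precision=3,suppress=True)
s=r.read_state();print(s)
cs={}
for n in("scene","top"):
    c=cs[n]=cam(n);save(c,n+"0.png")
    print(n,c["mtx"][0],-c["R"].T@c["t"],c["R"][2])
for l in["rack","slot_nominal","lower_tray","shelf_grip","shelf_tab","shelf_seat","shaker_mid","pepper_mill","mug_grey","lemon"]:
    for n in cs:
        print(l,n,[(round(d["p"],2),np.round(d["xy"],1).tolist()) for d in eyes.landmark_of(cs[n],l)][:4])
cv2.imwrite("pics/a.png",cv2.resize(np.vstack([cv2.imread("pics/scene0.png"),cv2.imread("pics/top0.png")]),None,fx=.75,fy=.75))
E
```

```text
{'time': 0.0, 'joint_positions': array([ 1.132,  0.333, -0.065,  1.461,  0.022,  1.35 , -0.089]), 'joint_vel': array([-0.   ,  0.001,  0.002, -0.001, -0.   , -0.001,  0.001]), 'joint_torque': array([ -0.   , -62.325,   0.025, -38.99 ,  -0.061,   0.04 ,   0.   ]), 'ee_pos': array([ 0.252, -0.571,  0.222]), 'eef_rot': array([ 0.978,  0.206, -0.   , -0.001]), 'ft_force': array([-0.294,  0.394, -0.387]), 'torque': array([ 0.036, -0.024, -0.005]), 'width': 0.08716782282439607}
scene [386.635   0.    318.174] [0.087 0.488 0.55 ] [ 0.493 -0.737 -0.462]
top [404.78    0.    314.189] [ 0.437 -0.223  0.982] [ 0.097  0.026 -0.995]
rack scene [(0.56, [286.9, 281.8])]
rack top [(0.93, [249.9, 201.0]), (0.52, [239.1, 245.1])]
slot_nominal scene [(0.62, [284.2, 217.8])]
slot_nominal top [(0.95, [237.9, 194.0]), (0.73, [368.6, 261.1])]
lower_tray scene [(0.59, [321.0, 287.7])]
lower_tray top [(0.83, [241.4, 244.3]), (0.67, [302.1, 126.8])]
shelf_grip scene [(0.82, [364.4, 244.6]), (0.64, [407.5, 207.4])]
shelf_grip top [(0.81, [428.3, 249.4]), (0.62, [315.1, 240.5])]
shelf_tab scene [(0.88, [404.5, 207.2])]
shelf_tab top [(0.93, [417.1, 241.4]), (0.91, [321.3, 230.7])]
shelf_seat scene [(0.91, [420.1, 216.7]), (0.89, [379.1, 270.1])]
shelf_seat top [(0.75, [316.4, 261.4]), (0.74, [437.8, 254.0])]
shaker_mid scene [(0.83, [398.1, 228.5])]
shaker_mid top [(0.63, [368.7, 261.2]), (0.28, [303.7, 130.2])]
pepper_mill scene [(0.78, [245.3, 254.9])]
pepper_mill top []
mug_grey scene [(0.86, [298.7, 226.9])]
mug_grey top [(0.84, [340.3, 149.3])]
lemon scene [(0.85, [261.0, 235.4])]
lemon top [(0.79, [303.0, 131.7]), (0.49, [319.1, 242.8])]
```

View pics/a.png

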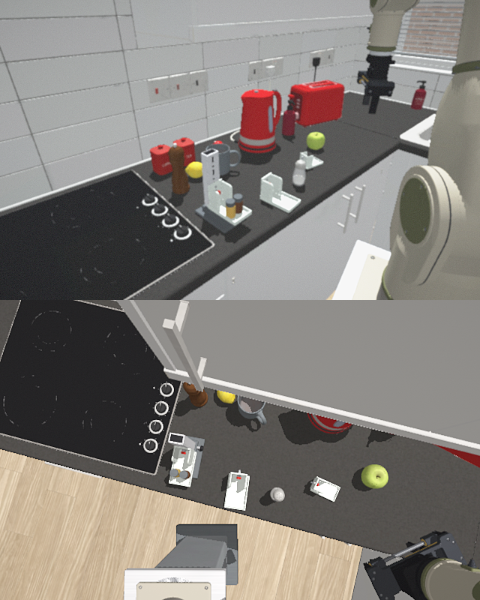

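The scene shows two loose white shelves: A at scene (364,245)/top (315,240), and B at scene (407,207)/top (428,249). A looks larger. The post is at top (238,194) with its tray towards the bottom of the top picture, and the shaker is at top (369,261). I'll confirm with a crop and measurements.

```bash
cat > m.py <<'E'
from h import *
np.set_printoptions(precision=4,suppress=True)
s=cam("scene");t=cam("top")
def best(c,l,near):
    L=[d for d in eyes.landmark_of(c,l)]
    L=[d["xy"] for d in L if np.hypot(*(np.array(d["xy"])-near))<45]
    return L[0] if L else None
E
python3 - <<'E'
from m import *
for nm,ns,nt in(("A",(370,250),(316,250)),("B",(412,212),(432,250))):
    for l,z in(("shelf_grip",.048),("shelf_tab",.052),("shelf_seat",.003)):
        a,b=best(s,l,ns),best(t,l,nt)
        print(nm,l,a,b,"tri",tri([(s,a),(t,b)]) if a is not None and b is not None else None, "topz",atz(t,b,z) if b is not None else None)
a,b=best(s,"shaker_mid",(398,228)),best(t,"shaker_mid",(369,261));print("shaker",tri([(s,a),(t,b)]),atz(t,b,.045))
for l,z,ns,nt in(("rack",0,(287,282),(250,201)),("slot_nominal",.167,(284,218),(238,194)),("lower_tray",.047,(321,288),(241,244))):
    a,b=best(s,l,ns),best(t,l,nt); print(l,tri([(s,a),(t,b)]) if a is not None and b is not None else None,atz(t,b,z) if b is not None else None, atz(s,a,z) if a is not None else None)
im1=s["image"][170:320,250:450,::-1];im2=t["image"][165:295,200:480,::-1]
i1=cv2.resize(im1,(720,540),interpolation=cv2.INTER_CUBIC);
i1=cv2.resize(im1,(400,300),interpolation=cv2.INTER_CUBIC);i2=cv2.resize(im2,(646,300),interpolation=cv2.INTER_CUBIC)
o=np.zeros((600,800,3),np.uint8)
o[:300,:400]=i1;o[300:,:646]=i2
cv2.imwrite("pics/b.png",o)
E
```

```text
A shelf_grip [362.1, 244.0] [317.3, 240.4] tri (array([ 0.4291, -0.2062,  0.0484]), [np.float64(0.0012680617675638398), np.float64(0.001268061767563863)]) topz [ 0.4303 -0.2056  0.048 ]
A shelf_tab [354.3, 241.0] [323.3, 230.7] tri (array([ 0.4537, -0.2189,  0.0411]), [np.float64(0.0013751251455567778), np.float64(0.0013751251455566464)]) topz [ 0.4523 -0.2195  0.052 ]
A shelf_seat [382.5, 269.8] [314.2, 265.2] tri (array([ 0.3695, -0.1977,  0.0032]), [np.float64(0.0016649837657553967), np.float64(0.0016649837657553746)]) topz [ 0.371 -0.197  0.003]
B shelf_grip [408.3, 205.6] [427.6, 249.2] tri (array([ 0.4112, -0.4559,  0.0466]), [np.float64(0.0019896085112665386), np.float64(0.0019896085112665798)]) topz [ 0.4094 -0.4564  0.048 ]
B shelf_tab [409.4, 210.6] [418.3, 246.1] tri (array([ 0.4101, -0.4405,  0.0378]), [np.float64(0.006626557815153747), np.float64(0.006626557815153726)]) topz [ 0.4165 -0.4347  0.052 ]
B shelf_seat [419.9, 212.8] [439.3, 250.8] tri (array([ 0.3977, -0.4963,  0.009 ]), [np.float64(0.007201587171243294), np.float64(0.0072015871712432815)]) topz [ 0.4042 -0.4951  0.003 ]
shaker (array([ 0.3868, -0.3234,  0.0433]), [np.float64(0.0005296429729282292), np.float64(0.0005296429729282112)]) [ 0.3864 -0.3235  0.045 ]
rack (array([ 0.5286, -0.0411,  0.005 ]), [np.float64(0.0013088906110962021), np.float64(0.001308890611096233)]) [ 0.5302 -0.0394  0.    ] [ 0.5313 -0.0464  0.    ]
slot_nominal (array([ 0.5256, -0.0487,  0.168 ]), [np.float64(0.004386225707018218), np.float64(0.004386225707018152)]) [ 0.5294 -0.046   0.167 ] [ 0.5221 -0.0511  0.167 ]
lower_tray (array([ 0.4226, -0.0261,  0.0439]), [np.float64(0.005555955660175166), np.float64(0.005555955660175278)]) [ 0.4179 -0.0296  0.047 ] [ 0.4257 -0.0206  0.047 ]
```

View pics/b.png

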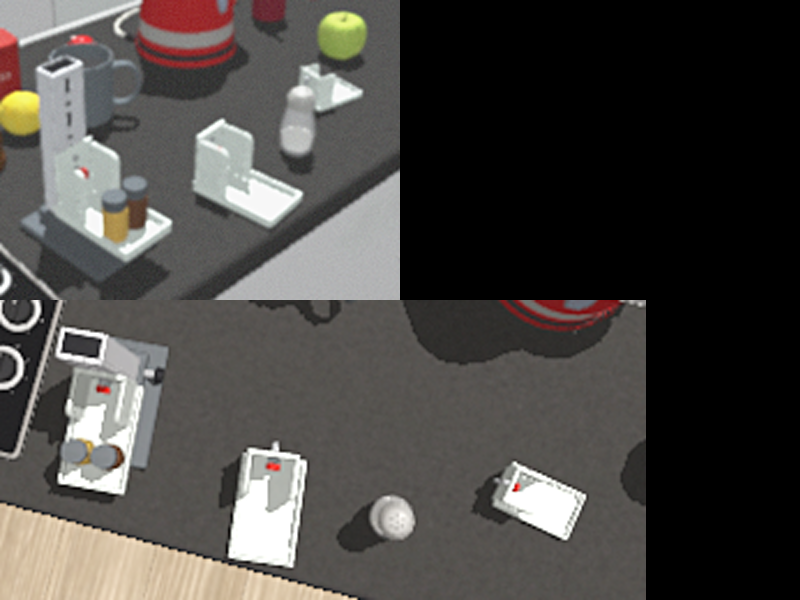

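Crop check: A (scene 364,245 / top 316,245) has a tray as big as the lower fitted one, while B at top (430,250) is clearly smaller. A is the job's shelf, it faces much like the rack, and its measured point heights (0.048 and 0.003 m) fit. Next I move above it.

```bash
cat > mv.py <<'E'
from h import *
import sys
np.set_printoptions(precision=4,suppress=True)
def plan(p,yaw,base=None):
    s=r.read_state(); R0=Ro.from_quat(s["eef_rot"]).as_matrix()
    c,q=np.cos(yaw),np.sin(yaw); R1=np.array([[c,q,0],[q,-c,0],[0,0,-1.]])
    print("from",s["ee_pos"],"shift",R0.T@(np.array(p)-s["ee_pos"])/.2,"turn",Ro.from_matrix(R0.T@R1).as_rotvec()/(np.pi/2))
if __name__=="__main__":
    a=[float(v) for v in sys.argv[1:]]; plan(a[:3],np.radians(a[3]))
E
python3 mv.py .41 -.25 .2 -8
```

```text
from [ 0.2525 -0.5718  0.2226] shift [ 1.3704 -1.1536  0.1127] turn [ 0.     -0.      0.3536]
```

>>> play_rows(
  motion=[
    [0.25,-0.21,0.02,0,0,0.07,100],
    [0.5,-0.42,0.04,0,0,0.14,100],
    [0.75,-0.63,0.06,0,0,0.21,100],
    [1,-0.84,0.08,0,0,0.28,100],
    [1,-0.84,0.1,0,0,0.35,100],
  ],
)

```text
time: 2.82
ee_pos: [0.37, -0.3333, 0.203]
eef_rot: [0.998, -0.066, 0.001, 0.0]
ft_force: [-0.8, -1.0, -0.8]
width: 0.087
```

```bash
python3 mv.py .41 -.22 .2 -8; python3 - <<'E'
from h import *
c=cam("wrist");save(c,"w0.png");print(-c["R"].T@c["t"],c["R"],c["mtx"])
E
```

```text
from [ 0.37   -0.3333  0.203 ] shift [ 0.1241 -0.5878  0.0152] turn [-0.     -0.0008  0.0053]
[ 0.43773442 -0.34166766  0.36555661] [[-1.30188168e-01 -9.91489279e-01 -2.25297944e-04]
 [-9.59578748e-01  1.25940942e-01  2.51689304e-01]
 [-2.49518872e-01  3.29831605e-02 -9.67808061e-01]] [[309.70691629   0.         316.72472247]
 [  0.         309.70691629 201.57695644]
 [  0.           0.           1.        ]]
```

View pics/w0.png

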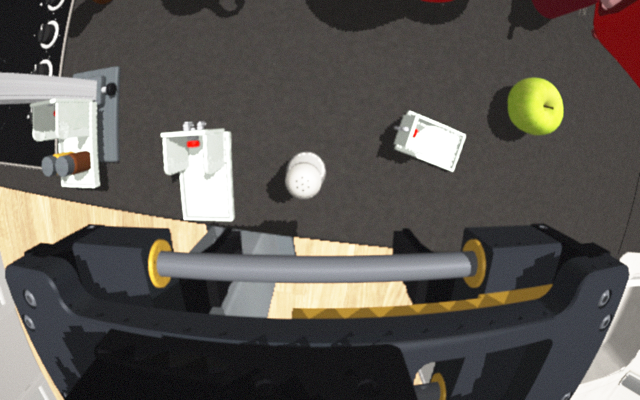

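The wrist view shows the large shelf at (200,170) with its button at (193,145) and tabs at (190,127), the shaker at (305,175), and the rack at the left edge (75,120). I fuse the views to get the shelf's pose.

```bash
python3 - <<'E'
from m import *
w=cam("wrist")
for l in("shelf_grip","shelf_tab","shelf_seat","shaker_mid","rack","slot_nominal","lower_tray"):
    print(l,[(round(d["p"],2),np.round(d["xy"],1).tolist()) for d in eyes.landmark_of(w,l)][:4])
G={}
for l,ns,nt,nw in(("shelf_grip",(363,244),(316,240),(194,150)),("shelf_tab",(354,241),(322,230),(190,130)),("shelf_seat",(380,270),(315,263),(207,185)),("shaker_mid",(398,228),(369,261),(305,178)),("lower_tray",(321,288),(241,244),(80,187)),("slot_nominal",(284,218),(238,194),(80,90)),("rack",(287,282),(250,201),(85,130))):
    L=[(c,best(c,l,n)) for c,n in((s,ns),(t,nt),(w,nw))]; L=[q for q in L if q[1] is not None]
    print(l,tri(L) if len(L)>1 else len(L))
for p in((183,219),(234,220),(231,132)): print("corner",atz(w,p,.012))
a,b=atz(w,(183,219),.012),atz(w,(234,220),.012)
d=a-b;print("width",np.linalg.norm(d),"yaw",np.degrees(np.arctan2(-d[0],d[1])))
# mask based side edge fits (top camera + wrist)
for c,n,x in(("w",w,(140,110,260,235)),("t",t,(285,215,345,295))):
    pass
im=np.zeros((600,800,3),np.uint8)
im[:, :400]=cv2.resize(s["image"][170:290,245:325,::-1],(400,600),interpolation=cv2.INTER_CUBIC)
im[:, 400:]=cv2.resize(w["image"][105:225+30,150:250,::-1],(400,600),interpolation=cv2.INTER_CUBIC)
cv2.imwrite("pics/c.png",im)
E
```

```text
shelf_grip [(0.68, [193.3, 153.6]), (0.57, [419.8, 135.0])]
shelf_tab [(0.93, [403.6, 130.6]), (0.76, [187.2, 129.7])]
shelf_seat [(0.92, [435.3, 142.8]), (0.63, [205.0, 188.8])]
shaker_mid [(0.61, [299.4, 170.5])]
rack [(0.96, [90.6, 101.2])]
slot_nominal [(0.3, [190.7, 156.4])]
lower_tray [(0.76, [76.6, 188.2])]
shelf_grip (array([ 0.4267, -0.2055,  0.0418]), [np.float64(0.0009723441258958079), np.float64(0.00410288441948913), np.float64(0.0032545758447732388)])
shelf_tab (array([ 0.4492, -0.2079,  0.0538]), [np.float64(0.0014530898205616343), np.float64(0.0028792886524940586), np.float64(0.0019671800549411686)])
shelf_seat (array([ 0.3745, -0.1944, -0.003 ]), [np.float64(0.0014375284345241332), np.float64(0.000837635483733405), np.float64(0.0007213098119528732)])
shaker_mid (array([ 0.3855, -0.3225,  0.0476]), [np.float64(0.002252119232638656), np.float64(0.0010945868489962772), np.float64(0.0033453960246633625)])
lower_tray (array([ 0.4179, -0.0229,  0.0467]), [np.float64(0.0025779079264089465), np.float64(0.0038780505572330315), np.float64(0.00529949056153469)])
slot_nominal (array([ 0.5266, -0.0479,  0.1696]), [np.float64(0.00020343405473633195), np.float64(0.00020343405473636144)])
rack (array([ 0.5251, -0.0429,  0.0052]), [np.float64(0.0028222936446785987), np.float64(0.0019621405160974307), np.float64(0.002592376237805694)])
corner [ 0.3435 -0.1609  0.012 ]
corner [ 0.3341 -0.2297  0.012 ]
corner [ 0.4397 -0.2458  0.012 ]
width 0.06943713316265208 yaw -7.767622848007954
```

View pics/c.png

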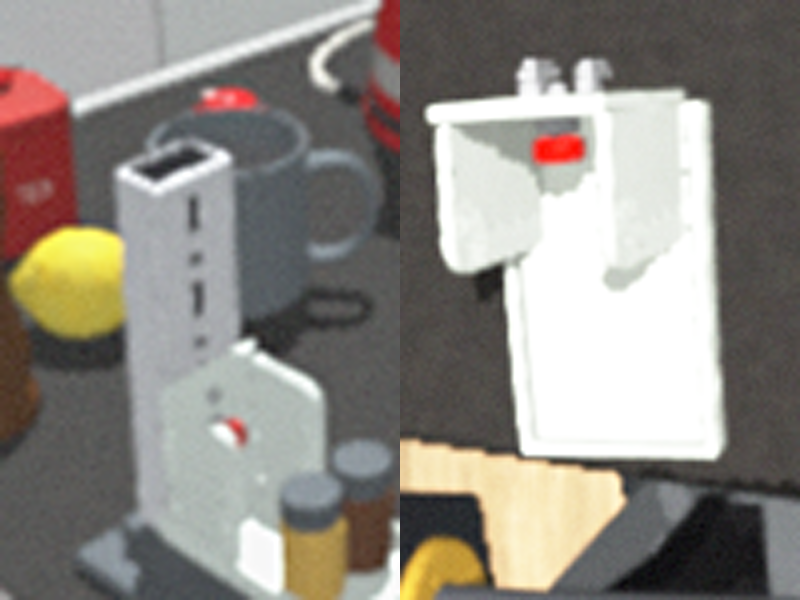

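Left crop: the post's front face shows the top slot at scene px (283.6, 209.4–216.4), hole at row ~221.6 and second slot at 226.6–233.2. Right crop: the shelf's cheeks, red button and both tabs are clear. One tilted close look at the post before grasping will sharpen its pose.

```bash
python3 mv.py .37 -.03 .24 -8
```

```text
from [ 0.3676 -0.3373  0.2026] shift [-0.1932 -1.5244 -0.1872] turn [ 0.0001 -0.      0.0035]
```

>>> play_rows(
  motion=[
    [-0.1,-0.3,-0.06,0,0.09,0,100],
    [-0.15,-0.6,-0.12,0,0.18,0,100],
    [-0.19,-0.9,-0.18,0,0.28,0,100],
    [-0.19,-1,-0.19,0,0.38,0,100],
    [-0.19,-1,-0.19,0,0.42,0,100],
  ],
)

```text
time: 5.05
ee_pos: [0.3872, -0.126, 0.1637]
eef_rot: [0.969, -0.06, 0.241, -0.01]
ft_force: [-0.0, 0.5, 1.0]
width: 0.0867
```

>>> play_rows(
  motion=[
    [0,-0.25,0,0,0,0,100],
    [0,-0.5,0,0,0,0,100],
    [0,-0.5,0,0,0,0,100],
    [0,-0.5,0,0,0,0,100],
  ],
)

```text
time: 5.55
ee_pos: [0.4076, -0.0338, 0.1725]
eef_rot: [0.969, -0.063, 0.24, -0.008]
ft_force: [0.3, -1.3, -0.3]
width: 0.0869
```

```bash
python3 - <<'E'
from m import *
w=cam("wrist");print(r.read_state()["ee_pos"],-w["R"].T@w["t"])
for l in("rack","slot_nominal","lower_tray"):
    print(l,[(round(d["p"],2),np.round(d["xy"],1).tolist()) for d in eyes.landmark_of(w,l)][:4])
save(w,"w1full.png")
E
python3 - <<'E'
import cv2;i=cv2.imread("pics/w1full.png")[0:250,200:440];cv2.imwrite("pics/d.png",cv2.resize(i,(576,600),interpolation=cv2.INTER_CUBIC))
E
```

```text
[ 0.4076 -0.0316  0.1723] [ 0.3924 -0.0354  0.3485]
rack [(0.96, [321.8, 158.7])]
slot_nominal [(0.83, [318.0, 72.8])]
lower_tray [(0.64, [313.3, 250.4])]
```

View pics/d.png

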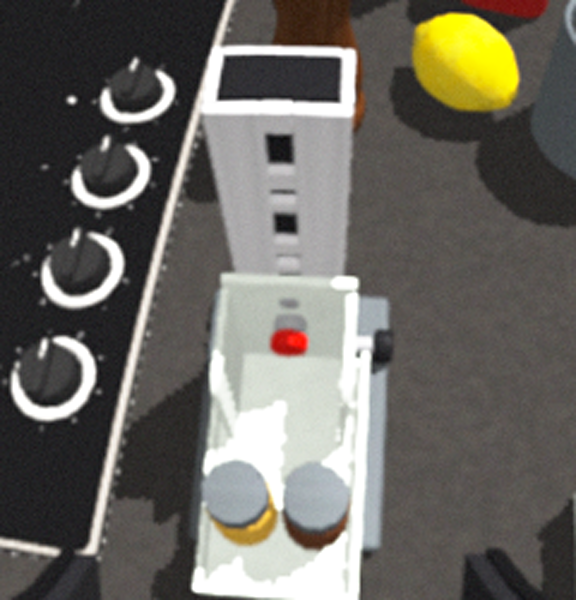

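The picture shows the post's front face squarely: its top front edge runs crop (207,112)–(353,113), the top slot is dark at crop (266–293, 133–164), and the second slot starts at row ~212. The lower tray's front edge is at crop (193,590)–(358,597). I fit the rack's pose to these features.

```bash
python3 - <<'E'
from m import *
from scipy.optimize import least_squares
w=cam("wrist"); g=w["image"].mean(2)
print("col",g[40:125,316:319].mean(1).astype(int).tolist())
print("rowslot",g[58:66,303:331].mean(0).astype(int).tolist())
print("rowslot2",g[90:95,303:331].mean(0).astype(int).tolist())
F=[((0,-.02,.195),(347.1,47)),((0,.02,.195),(286.3,46.7)),((0,.004,.186),(310.8,55.4)),((0,-.004,.186),(322,55.4)),((0,.004,.146),(313.5,88.5)),((0,-.004,.146),(324,88.5)),((-.112,.033,.047),(280.6,246)),((-.112,-.033,.047),(348.5,248.5))]
def X(p,q):
    c,s_=np.cos(p[2]),np.sin(p[2]); return np.array([p[0]+c*q[0]-s_*q[1],p[1]+s_*q[0]+c*q[1],q[2]+p[3]])
for sel in(F,F[:6]):
    f=lambda p:np.ravel([proj(w,X(p,q))-u for q,u in sel])
    o=least_squares(f,[.527,-.045,-.14,0]); print(o.x,np.degrees(o.x[2]),o.fun.reshape(-1,2).round(1).tolist())
G=[(s,(0,0,.167),(283.6,216.4)),(s,(0,0,.186),(283.6,209.4)),(s,(0,0,.146),(284.2,226.6)),(s,(0,0,.127),(284.2,233.2))]
f2=lambda p:np.r_[np.ravel([proj(w,X(p,q))-u for q,u in F]),np.ravel([proj(c,X(p,q))-u for c,q,u in G])*1.]
o=least_squares(f2,o.x);print("joint",o.x,np.degrees(o.x[2]),o.fun.reshape(-1,2).round(1).tolist())
E
```

```text
col [38, 145, 255, 255, 255, 255, 252, 205, 166, 163, 166, 164, 163, 163, 165, 165, 165, 165, 165, 166, 167, 164, 166, 164, 167, 165, 166, 165, 166, 166, 166, 165, 167, 165, 168, 169, 169, 168, 167, 167, 169, 169, 169, 169, 169, 169, 168, 170, 171, 170, 170, 169, 171, 171, 171, 172, 169, 169, 170, 170, 170, 171, 172, 169, 169, 170, 169, 169, 169, 170, 168, 167, 165, 166, 183, 210, 217, 214, 198, 189, 187, 186, 187, 186, 184]
rowslot [23, 23, 21, 23, 21, 22, 45, 100, 146, 165, 169, 167, 166, 165, 165, 166, 168, 168, 168, 169, 170, 170, 169, 166, 164, 163, 162, 163]
rowslot2 [150, 98, 42, 21, 22, 24, 22, 21, 19, 40, 95, 148, 168, 170, 171, 169, 170, 168, 170, 171, 172, 172, 171, 171, 168, 167, 167, 166]
[ 0.5272 -0.0504 -0.1932  0.0006] -11.071804085524457 [[0.5, 0.8], [-1.6, -0.3], [-0.3, -0.1], [0.6, 0.2], [0.2, -0.4], [0.1, -0.1], [0.7, -1.3], [0.2, 0.9]]
[ 0.5293 -0.0506 -0.171  -0.0019] -9.796003646986843 [[0.1, 0.5], [-1.1, 0.4], [-0.1, 0.0], [0.7, 0.1], [0.4, -0.7], [0.1, -0.5]]
joint [ 0.5289 -0.0503 -0.191  -0.0017] -10.942890693473139 [[-0.3, 1.2], [-1.5, 0.3], [-0.6, 0.2], [0.2, 0.5], [-0.0, -0.5], [-0.2, -0.2], [1.0, -2.6], [0.0, -0.7], [1.5, -0.1], [1.1, -1.3], [1.4, -1.4], [1.8, -0.2]]
```

```bash
python3 mv.py .43 -.206 .15 -8
```

```text
from [ 0.4071 -0.0358  0.172 ] shift [0.1585 0.8347 0.165 ] turn [-0.0308 -0.3069  0.0041]
```

The arm was still settling in that picture, so its pixels and the newer calibration do not belong together. I transfer the features to a settled picture and refit.

```bash
python3 - <<'E'
from m import *
from scipy.optimize import least_squares
w=cam("wrist");print(r.read_state()["ee_pos"])
old=cv2.cvtColor(cv2.imread("pics/w1full.png"),cv2.COLOR_BGR2GRAY);new=cv2.cvtColor(w["image"],cv2.COLOR_RGB2GRAY)
F=[((0,-.02,.195),(347.1,47)),((0,.02,.195),(286.3,46.7)),((0,.004,.186),(310.8,55.4)),((0,-.004,.186),(322,55.4)),((0,.004,.146),(313.5,88.5)),((0,-.004,.146),(324,88.5)),((-.112,.033,.047),(280.6,246)),((-.112,-.033,.047),(348.5,248.5))]
P=np.float32([[u] for _,u in F])
N,st,e=cv2.calcOpticalFlowPyrLK(old,new,P,None,winSize=(21,21),maxLevel=3);print((N-P).reshape(-1,2).round(1).tolist(),st.ravel())
N=N.reshape(-1,2)
def X(p,q):
    c,s_=np.cos(p[2]),np.sin(p[2]); return np.array([p[0]+c*q[0]-s_*q[1],p[1]+s_*q[0]+c*q[1],q[2]+p[3]])
Fn=[(q,n) for (q,_),n in zip(F,N)]
for sel in(Fn,Fn[:6]):
    f=lambda p:np.ravel([proj(w,X(p,q))-u for q,u in sel])
    o=least_squares(f,[.527,-.045,-.14,0]); print(o.x,np.degrees(o.x[2]),o.fun.reshape(-1,2).round(1).tolist())
G=[(s,(0,0,.167),(283.6,216.4)),(s,(0,0,.186),(283.6,209.4)),(s,(0,0,.146),(284.2,226.6)),(s,(0,0,.127),(284.2,233.2))]
f2=lambda p:np.r_[np.ravel([proj(w,X(p,q))-u for q,u in Fn]),np.ravel([proj(c,X(p,q))-u for c,q,u in G])*1.]
o=least_squares(f2,o.x);print("joint",o.x,np.degrees(o.x[2]),o.fun.reshape(-1,2).round(1).tolist())
v=new[20:270,200:420];cv2.imwrite("pics/e.png",cv2.resize(v,(528,600),interpolation=cv2.INTER_CUBIC))
E
```

```text
[ 0.4073 -0.0353  0.172 ]
[[-11.300000190734863, -1.0], [-8.800000190734863, 0.30000001192092896], [-11.0, -0.5], [-11.100000381469727, -0.6000000238418579], [-9.399999618530273, -0.4000000059604645], [-9.399999618530273, -0.4000000059604645], [-6.300000190734863, -0.0], [-6.199999809265137, -0.5]] [1 1 1 1 1 1 1 1]
[ 0.5288 -0.0432 -0.1855  0.0007] -10.626829607207531 [[0.7, 1.0], [-3.5, -0.4], [0.1, 0.1], [1.1, 0.3], [0.6, -0.3], [0.5, -0.1], [0.8, -1.6], [0.1, 0.6]]
[ 0.5336 -0.0433 -0.1618 -0.005 ] -9.267989332379893 [[-0.2, 0.8], [-2.3, 0.5], [0.5, 0.3], [1.1, 0.3], [0.8, -1.1], [0.4, -1.1]]
joint [ 0.5286 -0.0432 -0.186   0.0008] -10.654783648734282 [[0.8, 1.1], [-3.4, -0.3], [0.2, 0.2], [1.2, 0.4], [0.7, -0.2], [0.6, 0.0], [0.8, -1.5], [0.1, 0.8], [-0.6, 0.3], [-1.0, -1.0], [-0.7, -1.0], [-0.3, 0.3]]
```

```bash
python3 mv.py .35 -.19 .2 -9
```

```text
from [ 0.4073 -0.0353  0.172 ] shift [-0.0874  0.7952 -0.2444] turn [-0.0337 -0.3067  0.0156]
```

>>> play_rows(
  motion=[
    [-0.03,0.25,-0.08,-0.01,-0.1,0,100],
    [-0.06,0.5,-0.16,-0.02,-0.2,0.01,100],
    [-0.09,0.8,-0.24,-0.03,-0.31,0.02,100],
    [-0.09,0.8,-0.24,-0.03,-0.31,0.02,100],
    [-0.09,0.8,-0.24,-0.03,-0.31,0.02,100],
  ],
)

```text
time: 6.78
ee_pos: [0.3502, -0.1899, 0.1984]
eef_rot: [0.997, -0.08, -0.003, -0.004]
ft_force: [-0.7, 0.7, -0.8]
width: 0.087
```

>>> play_rows(
  motion=[
    [0,0,0,0,0,0,100],
    [0,0,0,0,0,0,100],
  ],
)

```text
time: 7.02
ee_pos: [0.3502, -0.1894, 0.1993]
eef_rot: [0.997, -0.079, -0.002, -0.004]
ft_force: [-0.4, -0.3, -1.1]
width: 0.087
```

```bash
python3 - <<'E'
from m import *
import pickle
for k in range(3): w=cam("wrist");print(r.read_state()["ee_pos"],r.read_state()["joint_vel"].round(3))
save(w,"w2.png");pickle.dump({k:w[k] for k in("R","t","mtx","fish")},open("w2.pkl","wb"))
for l in("shelf_grip","shelf_tab","shelf_seat","shaker_mid"):
    print(l,[(round(d["p"],2),np.round(d["xy"],1).tolist()) for d in eyes.landmark_of(w,l)][:4])
i=w["image"][40:240,220:380,::-1];cv2.imwrite("pics/e.png",cv2.resize(i,(480,600),interpolation=cv2.INTER_CUBIC))
E
```

```text
[ 0.3503 -0.1897  0.1992] [ 0.001  0.006  0.001 -0.004  0.001 -0.001 -0.001]
[ 0.3503 -0.1898  0.1992] [ 0.001  0.007  0.002 -0.006  0.001  0.001  0.   ]
[ 0.3503 -0.1899  0.1991] [ 0.001  0.005  0.003 -0.004  0.     0.001  0.   ]
shelf_grip [(0.82, [523.5, 106.7]), (0.72, [322.6, 116.1])]
shelf_tab [(0.72, [319.6, 89.5]), (0.67, [517.4, 100.8])]
shelf_seat [(0.95, [321.5, 155.1]), (0.56, [531.8, 118.3])]
shaker_mid [(0.76, [436.8, 136.5])]
```

View pics/e.png

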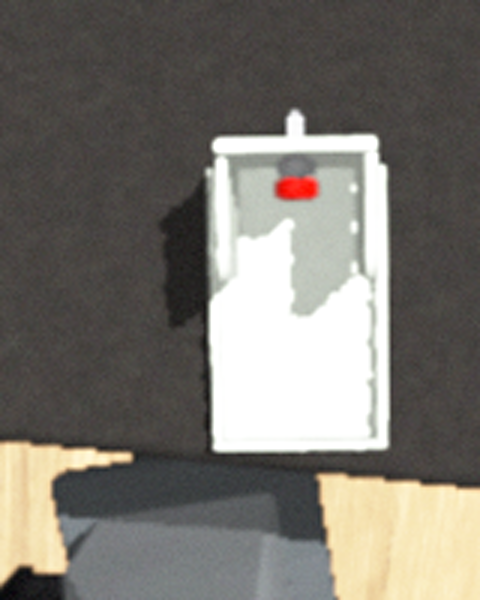

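The settled wrist view from above shows the shelf's tray front corners at crop (212,450)/(387,447), the tab tip at (294,110) and the button at (297,188). I fit the shelf's pose to these.

```bash
python3 - <<'E'
from h import *
import pickle
from scipy.optimize import least_squares
np.set_printoptions(precision=4,suppress=True)
w=pickle.load(open("w2.pkl","rb"))
c=lambda x,y:np.array([220+x/3,40+y/3])
F=[((-.086,.033,.012),c(212,450),1,1),((-.086,-.033,.012),c(387,447),1,1),((.036,0,.056),c(294,110),1,.6),((.02,0,.040),c(297,188),1,0),((.02,-.033,.012),c(386,170),1,0),((.026,0,.066),c(296,135),.3,1)]
def X(p,q):
    a,b=np.cos(p[2]),np.sin(p[2]);return np.array([p[0]+a*q[0]-b*q[1],p[1]+b*q[0]+a*q[1],q[2]])
f=lambda p:np.ravel([(proj(w,X(p,q))-u)*[wx,wy] for q,u,wx,wy in F])
o=least_squares(f,[.43,-.206,-.14]);print(o.x,np.degrees(o.x[2]),o.fun.reshape(-1,2).round(1).tolist())
for z in(.045,.06):print(atz(w,(436.8,136.5),z))
s=r.read_state();print(Ro.from_quat(s["eef_rot"]).as_matrix()[:,0])
import mv; mv.plan([o.x[0],o.x[1],.12],o.x[2])
E
```

```text
[ 0.4263 -0.2025 -0.1448] -8.293614054225394 [[0.8, -0.6], [-0.6, -0.2], [0.4, 0.0], [-0.3, -0.0], [-0.3, -0.0], [-0.0, 0.6]]
[ 0.3865 -0.3233  0.045 ]
[ 0.388  -0.3175  0.06  ]
[ 0.9872 -0.1591 -0.0053]
from [ 0.3503 -0.19    0.199 ] shift [0.3875 0.0044 0.3928] turn [-0.0046  0.0034 -0.0096]
```

>>> play_rows(
  motion=[
    [0.2,0,0.15,0,0,0,100],
    [0.39,0.005,0.3,-0.005,0.003,-0.01,100],
    [0.39,0.005,0.6,-0.005,0.003,-0.01,100],
    [0.39,0.005,0.845,-0.005,0.003,-0.01,100],
    [0.39,0.005,0.845,-0.005,0.003,-0.01,100],
  ],
)

```text
time: 8.1
ee_pos: [0.4238, -0.201, 0.0268]
eef_rot: [0.997, -0.072, -0.004, -0.001]
ft_force: [-0.2, -0.8, -0.2]
width: 0.0866
```

>>> play_rows(
  motion=[
    [0,0,0,0,0,0,40],
    [0,0,0,0,0,0,40],
    [0,0,0,0,0,0,40],
    [0,0,0,0,0,0,40],
  ],
  squeeze=30,
)

```text
time: 8.6
ee_pos: [0.4269, -0.2023, 0.0303]
eef_rot: [0.997, -0.072, 0.0, 0.0]
ft_force: [0.8, -0.5, 0.2]
width: 0.055
```

```bash
python3 - <<'E'
from h import *
np.set_printoptions(precision=4,suppress=True)
s=r.read_state();print(s["ee_pos"],s["width"],s["ft_force"],s["torque"],Ro.from_quat(s["eef_rot"]).as_matrix())
E
```

```text
[ 0.4269 -0.2023  0.0303] 0.054958798811046955 [ 0.7583 -0.4991  0.1581] [0.0228 0.0437 0.0066] [[ 0.9896 -0.1438  0.0005]
 [-0.1438 -0.9896 -0.0009]
 [ 0.0006  0.0009 -1.    ]]
```

>>> play_rows(
  motion=[
    [0,0,0,0,0,0,35],
    [0,0,0,0,0,0,35],
    [0,0,0,0,0,0,35],
  ],
  squeeze=40,
)

```text
time: 8.98
ee_pos: [0.4267, -0.2023, 0.0301]
eef_rot: [0.997, -0.072, -0.0, 0.0]
ft_force: [-1.2, -0.5, 6.1]
width: 0.0498
```

>>> play_rows(
  motion=[
    [0,0,-0.2,0,0,0,35],
    [0,0,-0.5,0,0,0,35],
    [0,0,-0.8,0,0,0,35],
    [0,0,-0.8,0,0,0,35],
  ],
)

```text
time: 9.48
ee_pos: [0.4288, -0.2028, 0.1938]
eef_rot: [0.997, -0.072, 0.003, 0.001]
ft_force: [-0.5, 0.1, -4.0]
width: 0.0499
```

```bash
python3 - <<'E'
from h import *
np.set_printoptions(precision=4,suppress=True)
from scipy.optimize import least_squares
s=r.read_state();print(s["ee_pos"],s["width"],s["ft_force"],s["torque"])
E
```

```text
[ 0.4288 -0.2028  0.1938] 0.04985839183297719 [-0.4522  0.1128 -3.9842] [-0.0014 -0.03   -0.0147]
```

```bash
python3 mv.py .475 -.034 .162 -10
```

```text
from [ 0.4288 -0.2028  0.1938] shift [ 0.1061 -0.8689  0.158 ] turn [ 0.0014 -0.0045  0.0192]
```

>>> play_rows(
  motion=[
    [0,-0.2,0,0,0,0,35],
    [0,-0.45,0,0,0,0.01,35],
    [0,-0.7,0,0,0,0.02,35],
    [0.05,-0.87,0.08,0.001,-0.005,0.02,35],
    [0.1,-0.87,0.15,0.001,-0.005,0.02,35],
  ],
)

```text
time: 10.1
ee_pos: [0.471, -0.0298, 0.1575]
eef_rot: [0.996, -0.085, -0.005, -0.001]
ft_force: [0.2, -0.3, -3.4]
width: 0.0496
```

>>> play_rows(
  motion=[
    [0,0,0,0,0,0,35],
    [0,0,0,0,0,0,35],
    [0,0,0,0,0,0,35],
  ],
)

```text
time: 10.48
ee_pos: [0.4712, -0.0334, 0.1598]
eef_rot: [0.996, -0.088, -0.004, -0.001]
ft_force: [-0.3, 0.7, -2.4]
width: 0.0496
```

```bash
python3 - <<'E'
from m import *
import pickle
w=cam("wrist");s=cam("scene");st=r.read_state();print(st["ee_pos"],st["eef_rot"],st["width"],st["joint_vel"].round(3))
pickle.dump([{k:c[k] for k in("R","t","mtx","fish","image")} for c in(w,s)],open("p3.pkl","wb"))
im=np.zeros((600,800,3),np.uint8)
im[:, :400]=cv2.resize(s["image"][160:280,245:325,::-1],(400,600),interpolation=cv2.INTER_CUBIC)
im[:, 400:]=cv2.resize(w["image"][0:150,265:365,::-1],(400,600),interpolation=cv2.INTER_CUBIC)
cv2.imwrite("pics/f.png",im)
E
```

```text
[ 0.4713 -0.0329  0.1598] [ 0.9961 -0.0879 -0.0039 -0.0008] 0.049915257863815184 [-0.003  0.003 -0.001 -0.002 -0.001  0.001  0.001]
```

View pics/f.png

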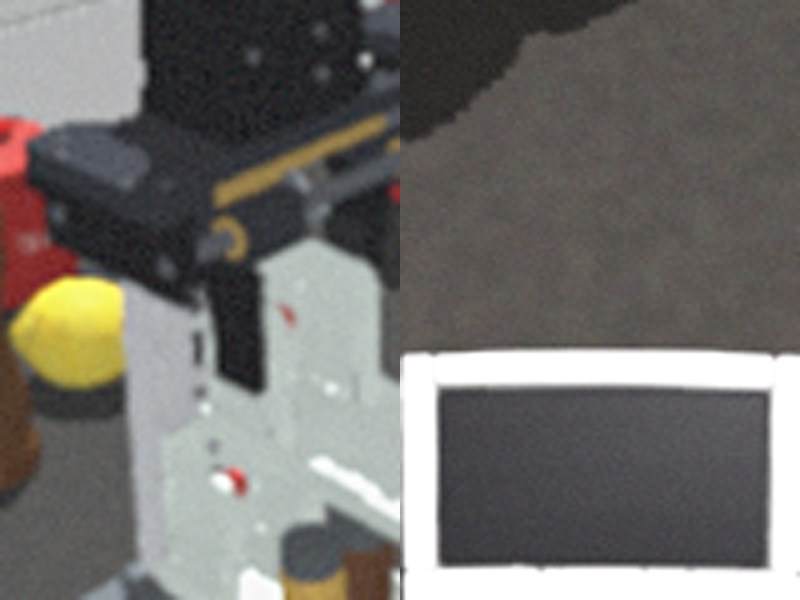

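The wrist picture shows the post's open top large: hole corners at crop (438,389), (769,392), (438,565), (769,567), and the rim square to the tool. The scene crop shows the shelf held just in front of the post, with the second slot at (197,345). I fit the post from the hole, whose inside is 32x18 mm.

```bash
python3 - <<'E'
import pickle
from h import *
from scipy.optimize import least_squares
np.set_printoptions(precision=4,suppress=True)
w,s=pickle.load(open("p3.pkl","rb"))
c=lambda x,y:np.array([265+(x-400)/4,y/4])
F=[((.022,.016),c(438,389)),((.022,-.016),c(769,392)),((.004,.016),c(438,566)),((.004,-.016),c(769,567))]
def X(p,q):
    a,b=np.cos(p[2]),np.sin(p[2]);return np.array([p[0]+a*q[0]-b*q[1],p[1]+b*q[0]+a*q[1],.195+p[3]])
def show(n,reg):
    f=lambda p:np.r_[np.ravel([proj(w,X(p,q))-u for q,u in F]),p[3]*reg]
    o=least_squares(f,[.527,-.045,-.14,0]);print(n,o.x,np.degrees(o.x[2]),o.fun.round(1));return o.x
show("free",0);
for z in(-.005,0,.005,.01):
    f=lambda p:np.ravel([proj(w,X(np.r_[p,z],q))-u for q,u in F])
    o=least_squares(f,[.527,-.045,-.14]);print(z,o.x,np.degrees(o.x[2]),o.fun.round(1))
    # scene slots, z of bottom of slot 2 etc
    for v,nom in((209.4,.186),(216.4,.167),(226.6,.146),(233.2,.127)):
        from scipy.optimize import brentq
        zz=brentq(lambda h:proj(s,np.r_[o.x[:2],h])[1]-v,0,.3);print("   ",round(zz-nom,4),proj(s,np.r_[o.x[:2],zz])[0].round(1),end="")
    print()
st=r.read_state();R=Ro.from_quat(st["eef_rot"]).as_matrix();print(R[:,0],R[:,2])
E
```

```text
free [ 0.5276 -0.0422 -0.1809  0.0053] -10.362849577024194 [ 0.3 -0.6 -0.1 -1.   0.6  0.7 -0.8  0.8  0. ]
-0.005 [ 0.5277 -0.0422 -0.1808] -10.36180825313223 [ 3.5  1.2 -3.3  0.7  3.7 -1.1 -3.9 -1. ]
    -0.0007 282.7    0.0022 283.1    -0.0008 283.6    0.0024 284.0
0 [ 0.5277 -0.0422 -0.1809] -10.362277856503706 [ 2.   0.4 -1.8 -0.   2.2 -0.3 -2.5 -0.1]
    -0.0007 282.7    0.0022 283.1    -0.0008 283.6    0.0024 284.0
0.005 [ 0.5276 -0.0422 -0.1809] -10.362816187986349 [ 0.4 -0.5 -0.2 -0.9  0.7  0.6 -0.9  0.8]
    -0.0007 282.7    0.0022 283.1    -0.0008 283.6    0.0023 284.0
0.01 [ 0.5276 -0.0423 -0.1809] -10.363391046227239 [-1.4 -1.5  1.6 -1.8 -1.   1.6  0.8  1.7]
    -0.0007 282.7    0.0022 283.1    -0.0008 283.6    0.0023 284.0
[ 0.9845 -0.1751 -0.0079] [-0.0077  0.0022 -1.    ]
```

```bash
cat > rk.py <<'E'
# rack-frame helper: args xr yr ztcp(mm)
from mv import *
O=np.array([.5276,-.0422]);Y=np.radians(-10.36)
def goal(xr,yr,z): 
    a,b=np.cos(Y),np.sin(Y); return [O[0]+a*xr/1e3-b*yr/1e3,O[1]+b*xr/1e3+a*yr/1e3,z/1e3]
def where():
    s=r.read_state();d=s["ee_pos"][:2]-O;a,b=np.cos(Y),np.sin(Y);f=s["ft_force"]
    R=Ro.from_quat(s["eef_rot"]).as_matrix()
    print("t",round(s["time"],2),"rack mm",np.round([1e3*(a*d[0]+b*d[1]),1e3*(-b*d[0]+a*d[1]),1e3*s["ee_pos"][2]],2),"F",np.round([a*f[0]+b*f[1],-b*f[0]+a*f[1],f[2]],1),"yaw",np.degrees(np.arctan2(R[1,0],R[0,0])).round(2),"pitch",np.degrees(R[2,0]).round(2),"roll",np.degrees(R[2,1]).round(2),"w",s["width"].round(4))
if __name__=="__main__":
    where()
    if len(sys.argv)>1: plan(goal(*[float(v) for v in sys.argv[1:4]]),Y)
E
python3 rk.py -37.5 0 155.8
```

```text
Traceback (most recent call last):
  File "rk.py", line 11, in <module>
    where()
    ~~~~~^^
  File "rk.py", line 9, in where
    print("t",round(s["time"],2),"rack mm",np.round([1e3*(a*d[0]+b*d[1]),1e3*(-b*d[0]+a*d[1]),1e3*s["ee_pos"][2]],2),"F",np.round([a*f[0]+b*f[1],-b*f[0]+a*f[1],f[2]],1),"yaw",np.degrees(np.arctan2(R[1,0],R[0,0])).round(2),"pitch",np.degrees(R[2,0]).round(2),"roll",np.degrees(R[2,1]).round(2),"w",s["width"].round(4))
                                                                                                                                                                                                                                                                                                         ^^^^^^^^^^^^^^^^
AttributeError: 'float' object has no attribute 'round'
```

```bash
sed -i 's/s\["width"\].round(4)/round(s["width"],4)/' rk.py; python3 rk.py -37.5 0 155.8
```

```text
t 10.68 rack mm [-57.01  -0.98 159.77] F [-0.4  0.3 -1.3] yaw -10.09 pitch -0.45 roll -0.05 w 0.0499
from [ 0.4713 -0.0329  0.1598] shift [ 0.0977 -0.0044  0.0191] turn [-0.0005  0.005   0.003 ]
```

>>> play_rows(
  motion=[
    [0.05,-0.004,0.01,0,0.005,0.003,35],
    [0.098,-0.004,0.019,0,0.005,0.003,35],
    [0.098,-0.004,0.019,0,0.005,0.003,35],
    [0.098,-0.004,0.019,0,0.005,0.003,35],
  ],
)

```text
time: 11.18
ee_pos: [0.4906, -0.0353, 0.1553]
eef_rot: [0.996, -0.09, -0.001, -0.0]
ft_force: [0.1, 0.2, -3.2]
width: 0.0497
```

```bash
python3 rk.py -37.5 0 155.8
```

```text
t 11.18 rack mm [-37.6    0.18 155.26] F [ 0.   0.2 -3.2] yaw -10.33 pitch -0.07 roll -0.05 w 0.0497
from [ 0.4906 -0.0353  0.1553] shift [ 0.0005  0.0009 -0.0027] turn [-0.0006  0.0008  0.0003]
```

>>> play_rows(
  motion=[
    [0.012,0.001,-0.002,0,0,0,35],
    [0.024,0.001,-0.002,0,0,0,35],
    [0.03,0.001,-0.002,0,0,0,35],
    [0.03,0.001,-0.002,0,0,0,35],
  ],
)

```text
time: 11.68
ee_pos: [0.4966, -0.0366, 0.1559]
eef_rot: [0.996, -0.09, -0.0, -0.0]
ft_force: [-0.7, 1.4, -3.0]
width: 0.0495
```

```bash
python3 rk.py
```

```text
t 11.68 rack mm [-31.49  -0.06 155.85] F [-0.9  1.2 -3. ] yaw -10.33 pitch -0.04 roll -0.05 w 0.0495
```

>>> play_rows(
  motion=[
    [0.01,0,0,0,0,0,35],
    [0.02,0,0,0,0,0,35],
    [0.025,0,0,0,0,0,35],
    [0.025,0,0,0,0,0,35],
  ],
)

```text
time: 12.18
ee_pos: [0.5013, -0.0374, 0.1557]
eef_rot: [0.996, -0.09, -0.001, -0.0]
ft_force: [-2.6, 1.0, -1.1]
width: 0.0497
```

```bash
python3 rk.py
```

```text
t 12.18 rack mm [-26.75  -0.   155.74] F [-2.7  0.5 -1.1] yaw -10.33 pitch -0.08 roll -0.05 w 0.0497
```

The tabs have entered: the plate is about 1 mm from the face and only the pin's spring force shows. Next I press it flat.

>>> play_rows(
  motion=[
    [0.006,0,0,0,0,0,35],
    [0.012,0,0,0,0,0,35],
    [0.018,0,0,0,0,0,35],
    [0.018,0,0,0,0,0,35],
  ],
)

```text
time: 12.68
ee_pos: [0.5026, -0.0377, 0.1554]
eef_rot: [0.996, -0.09, -0.003, -0.0]
ft_force: [-15.1, 3.0, 5.1]
width: 0.0497
```

```bash
python3 rk.py
```

```text
t 12.68 rack mm [-25.4   -0.02 155.39] F [-15.4   0.3   5.1] yaw -10.33 pitch -0.36 roll -0.02 w 0.0497
```

>>> play_rows(
  motion=[
    [-0.004,0,0.01,0,0,0,35],
    [-0.004,0,0.02,0,0,0,35],
    [-0.004,0,0.03,0,0,0,35],
    [-0.004,0,0.03,0,0,0,35],
  ],
)

```text
time: 13.18
ee_pos: [0.5026, -0.0378, 0.1492]
eef_rot: [0.996, -0.09, -0.002, -0.0]
ft_force: [-9.5, 1.9, 0.2]
width: 0.05
```

```bash
python3 rk.py
```

```text
t 13.18 rack mm [-25.43  -0.13 149.17] F [-9.7  0.2  0.2] yaw -10.34 pitch -0.26 roll -0.02 w 0.05
```

>>> play_rows(
  motion=[
    [0,0,0.006,0,0,0,35],
    [0,0,0.012,0,0,0,35],
    [0,0,0.015,0,0,0,35],
    [0,0,0.015,0,0,0,35],
  ],
)

```text
time: 13.68
ee_pos: [0.5027, -0.0378, 0.1473]
eef_rot: [0.996, -0.09, -0.002, -0.0]
ft_force: [-14.7, 3.0, 10.4]
width: 0.0495
```

```bash
python3 rk.py
```

```text
t 13.68 rack mm [-25.33  -0.13 147.31] F [-15.    0.3  10.4] yaw -10.35 pitch -0.24 roll -0.02 w 0.0495
```

>>> play_rows(
  motion=[
    [-0.003,0,0.003,0,0,0,35],
    [-0.003,0,0.006,0,0,0,35],
    [-0.003,0,0.006,0,0,0,35],
  ],
)

```text
time: 14.05
ee_pos: [0.5027, -0.0378, 0.1472]
eef_rot: [0.996, -0.09, -0.001, -0.0]
ft_force: [-15.9, 2.1, 19.1]
width: 0.0496
```

```bash
python3 rk.py
```

```text
t 14.05 rack mm [-25.32  -0.11 147.17] F [-16.   -0.7  19.1] yaw -10.36 pitch -0.14 roll -0.02 w 0.0496
```

It meets a stiff stop after 8.2 mm of travel, at a height consistent with vision (dz ≈ +1.9 mm). I relax it, then tug up lightly to test the latch.

>>> play_rows(
  motion=[
    [-0.004,0,-0.008,0,0,0,35],
    [-0.01,0,-0.01,0,0,0,35],
    [-0.01,0,-0.01,0,0,0,35],
  ],
)

```text
time: 14.42
ee_pos: [0.5022, -0.0376, 0.1478]
eef_rot: [0.996, -0.09, 0.0, -0.0]
ft_force: [-0.3, 0.5, -2.8]
width: 0.0496
```

```bash
python3 rk.py
```

```text
t 14.43 rack mm [-25.85  -0.05 147.82] F [-0.4  0.5 -2.8] yaw -10.33 pitch 0.03 roll -0.05 w 0.0496
```

>>> play_rows(
  motion=[
    [0,0,-0.005,0,0,0,35],
    [0,0,-0.012,0,0,0,35],
    [0,0,-0.012,0,0,0,35],
  ],
)

```text
time: 14.8
ee_pos: [0.5017, -0.0375, 0.1496]
eef_rot: [0.996, -0.09, -0.0, -0.0]
ft_force: [3.5, -0.7, -10.0]
width: 0.0496
```

```bash
python3 rk.py
```

```text
t 14.8 rack mm [-26.3   -0.05 149.6 ] F [  3.6  -0.  -10. ] yaw -10.33 pitch -0.05 roll -0.05 w 0.0496
```

>>> play_rows(
  motion=[
    [0.006,0,0.012,0,0,0,35],
    [0.01,0,0.02,0,0,0,35],
    [0.01,0,0.026,0,0,0,35],
    [0.01,0,0.026,0,0,0,35],
  ],
)

```text
time: 15.3
ee_pos: [0.5027, -0.0376, 0.147]
eef_rot: [0.996, -0.09, -0.001, -0.0]
ft_force: [-18.4, 2.1, 24.0]
width: 0.0498
```

```bash
python3 rk.py; python3 - <<'E'
from m import *
for n,nt in((s,(283,225)),):
    print([(round(d["p"],2),np.round(d["xy"],1).tolist()) for d in eyes.landmark_of(s,"latch_pin")][:4])
im=np.zeros((600,800,3),np.uint8)
im[:, :400]=cv2.resize(s["image"][150:270,245:325,::-1],(400,600),interpolation=cv2.INTER_CUBIC)
w=cam("wrist")
im[:, 400:]=cv2.resize(w["image"][80:230,265:365,::-1],(400,600),interpolation=cv2.INTER_CUBIC)
cv2.imwrite("pics/g.png",im)
E
```

```text
t 15.3 rack mm [-25.32   0.04 147.04] F [-18.5  -1.3  24. ] yaw -10.35 pitch -0.13 roll -0.03 w 0.0498Traceback (most recent call last):
  File "<stdin>", line 3, in <module>
ValueError: it knows: lemon, lower_tray, mug_grey, pepper_mill, rack, shaker_mid, shelf_grip, shelf_seat, shelf_tab, slot_nominal
```

Same stop again (147.0 mm, 24 N). I relax, release, rise, and look from near.

>>> play_rows(
  motion=[
    [-0.008,0,-0.01,0,0,0,35],
    [-0.01,0,-0.012,0,0,0,100],
    [-0.01,0,-0.012,0,0,0,100],
    [-0.01,0,-0.012,0,0,0,100],
    [-0.01,0,-0.012,0,0,0,100],
  ],
)

```text
time: 16.02
ee_pos: [0.5018, -0.0375, 0.1472]
eef_rot: [0.996, -0.09, -0.0, -0.0]
ft_force: [-0.7, 0.1, 0.5]
width: 0.0816
```

```bash
python3 rk.py; python3 rk.py -120 0 220
```

```text
t 16.02 rack mm [-26.25  -0.03 147.18] F [-0.7 -0.   0.5] yaw -10.33 pitch -0.04 roll -0.05 w 0.0816
t 16.02 rack mm [-26.25  -0.03 147.18] F [-0.7 -0.   0.5] yaw -10.33 pitch -0.04 roll -0.05 w 0.0816
from [ 0.5018 -0.0375  0.1472] shift [-0.469  -0.0007 -0.3638] turn [-0.0005  0.0004  0.0003]
```

>>> play_rows(
  motion=[
    [0,0,-0.2,0,0,0,100],
    [0,0,-0.45,0,0,0,100],
    [-0.25,0,-0.5,0,0.05,0,100],
    [-0.45,0,-0.5,0,0.15,0,100],
    [-0.6,0,-0.5,0,0.25,0,100],
  ],
)

```text
time: 16.65
ee_pos: [0.3964, -0.0174, 0.2441]
eef_rot: [0.978, -0.091, 0.189, 0.018]
ft_force: [-112.1, 1.8, 93.0]
width: 0.0869
```

>>> play_rows(
  motion=[
    [0,0,0,0,0,0,100],
    [0,0,0,0,0,0,100],
    [0,0,0,0,0,0,100],
  ],
)

```text
time: 17.02
ee_pos: [0.3981, -0.0162, 0.247]
eef_rot: [0.977, -0.089, 0.191, 0.018]
ft_force: [0.5, 0.5, 0.2]
width: 0.0867
```

```bash
python3 rk.py; python3 - <<'E'
from m import *
import pickle
w=cam("wrist")
im=np.zeros((600,800,3),np.uint8)
im[:, :400]=cv2.resize(s["image"][150:270,245:325,::-1],(400,600),interpolation=cv2.INTER_CUBIC)
im[:, 400:]=cv2.resize(w["image"][0:210,250:390,::-1],(400,600),interpolation=cv2.INTER_CUBIC)
cv2.imwrite("pics/g.png",im)
pickle.dump([{k:c[k] for k in("R","t","mtx","fish","image")} for c in(w,s)],open("p4.pkl","wb"))
E
```

```text
t 17.02 rack mm [-132.08    2.32  246.95] F [0.4 0.5 0.2] yaw -10.43 pitch 21.52 roll 0.02 w 0.0867
```

View pics/g.png

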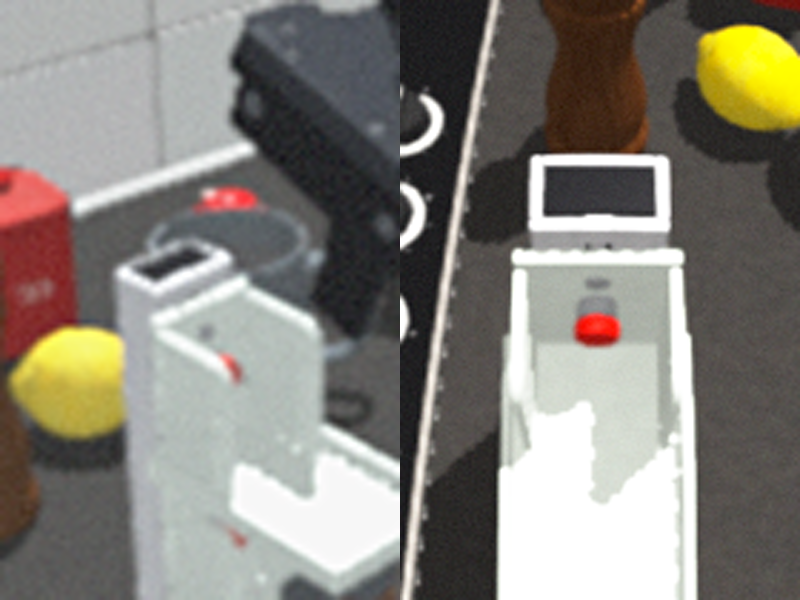

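Both views show the shelf hanging flat on the post under the top rim: plate top edge at wrist crop row ~250, post's front rim at row ~231, button at (597,330). One transient force reading of ~145 N appeared during the fast retreat while clear of everything visible, so I'll move more gently from here. I check the plate height and button position numerically.

```bash
python3 - <<'E'
import pickle
from rk import *
w,s=pickle.load(open("p4.pkl","rb"))
a,b=np.cos(Y),np.sin(Y)
def hit_x(c,xy,x): # plane rack x
    o,d=ray(c,xy);n=np.array([a,b,0]);P=o+d*((x-(n[:2]@(o[:2]-O)))/(n@d));q=P[:2]-O;return [a*q[0]+b*q[1],-b*q[0]+a*q[1],P[2]]
def hit_z(c,xy,z):
    P=atz(c,xy,z);q=P[:2]-O;return np.array([a*q[0]+b*q[1],-b*q[0]+a*q[1],P[2]])
col=w["image"][60:125,300:345].mean(2).astype(int)
print("col at 318",col[:,17:20].mean(1).astype(int).tolist()); print("col 335",col[:,33:36].mean(1).astype(int).tolist())
cc=lambda x,y:(250+(x-400)*.35,y*.35)
for n,p,x in(("post front rim",cc(600,231),0),("plate top back",cc(600,250),0),("plate top front",cc(600,266),-.003)):print(n,np.array(hit_x(w,p,x)))
def red(c):
    im=c["image"].astype(int);m=((im[...,0]>150)&(im[...,1]<70)&(im[...,2]<70)).astype(np.uint8);n,l,st,ce=cv2.connectedComponentsWithStats(m);return [(ce[i].round(1).tolist(),st[i,:4].tolist()) for i in range(1,n) if 15<st[i,4]<300]
print("red w",red(w));
for z in(.155,.157,.159):print(hit_z(w,cc(597,328),z))
w2=pickle.load(open("w2.pkl","rb"));im=cv2.imread("pics/w2.png")[:,:,::-1];w2["image"]=im;print("red free",red(w2))
P=atz(w2,(319,102.7),.040);d=P[:2]-[.4263,-.2025];print("free button shelf x",np.cos(-.1448)*d[0]+np.sin(-.1448)*d[1])
print(r.read_state()["joint_positions"])
E
```

```text
col at 318 [55, 55, 54, 55, 56, 56, 57, 54, 59, 60, 57, 59, 59, 54, 79, 235, 255, 255, 255, 255, 241, 168, 157, 157, 158, 148, 148, 179, 240, 255, 255, 255, 216, 172, 173, 174, 167, 151, 130, 118, 124, 148, 162, 155, 141, 146, 144, 146, 141, 139, 130, 109, 108, 116, 120, 112, 98, 71, 62, 64, 89, 152, 204, 211, 211]
col 335 [58, 60, 59, 60, 62, 64, 61, 63, 65, 64, 64, 64, 64, 60, 49, 90, 241, 255, 255, 255, 245, 175, 157, 156, 158, 161, 161, 181, 231, 255, 255, 255, 220, 171, 172, 171, 173, 171, 172, 171, 168, 168, 170, 169, 169, 168, 172, 172, 173, 171, 170, 170, 172, 172, 170, 170, 171, 172, 171, 178, 188, 203, 204, 206, 205]
post front rim [-0.     -0.0002  0.1954]
plate top back [-0.     -0.0003  0.1836]
plate top front [-0.003  -0.0004  0.1787]
red w [([467.3, 6.6], [452, 0, 28, 17]), ([623.1, 56.2], [621, 54, 6, 6]), ([318.5, 115.2], [312, 110, 14, 11])]
[-0.0137  0.0004  0.155 ]
[-0.0146  0.0004  0.157 ]
[-0.0155  0.0004  0.159 ]
red free [([144.6, 63.2], [139, 60, 11, 7]), ([318.2, 102.5], [312, 99, 13, 7])]
free button shelf x 0.011116241510895032
[ 0.02   -0.4997 -0.1521  2.233   0.0493  1.0378 -1.8976]
```

Checks: the button stands 14.6 mm before the face, against 14.9 mm when free and 18.9 mm if pressed, so the pin is out. The x-force also dropped to zero when relaxed, so it is latched. The spike came with joint 2 reaching its range end, so I keep away from that. Next is the shaker.

```bash
python3 mv.py .3865 -.2 .18 -10.36
```

```text
from [ 0.3975 -0.0164  0.246 ] shift [-0.0195  0.9127  0.3487] turn [ 0.0007 -0.2442 -0.001 ]
```

>>> play_rows(
  motion=[
    [0,0.15,0.05,0,-0.03,0,100],
    [0,0.35,0.12,0,-0.09,0,100],
    [-0.01,0.6,0.2,0,-0.15,0,100],
    [-0.02,0.8,0.3,0,-0.21,0,100],
    [-0.02,0.91,0.35,0,-0.244,0,100],
  ],
)

```text
time: 17.8
ee_pos: [0.3859, -0.2016, 0.1779]
eef_rot: [0.996, -0.092, -0.002, 0.001]
ft_force: [0.5, 0.9, -0.2]
width: 0.0873
```

```bash
python3 rk.py; python3 mv.py .3865 -.3233 .12 -10.36
```

```text
t 17.8 rack mm [-110.76 -182.29  177.93] F [ 0.3  1.  -0.2] yaw -10.55 pitch -0.24 roll 0.1 w 0.0873
from [ 0.3859 -0.2016  0.1779] shift [0.1158 0.5971 0.2902] turn [ 0.0011  0.0027 -0.0021]
```

>>> play_rows(
  motion=[
    [0.03,0.15,0.05,0,0,0,100],
    [0.07,0.35,0.1,0,0,0,100],
    [0.1,0.55,0.2,0.001,0.003,-0.002,100],
    [0.116,0.597,0.29,0.001,0.003,-0.002,100],
    [0.116,0.597,0.29,0.001,0.003,-0.002,100],
  ],
)

```text
time: 18.42
ee_pos: [0.3864, -0.3214, 0.1197]
eef_rot: [0.996, -0.09, 0.0, -0.0]
ft_force: [0.4, -0.1, 0.3]
width: 0.0875
```

```bash
python3 - <<'E'
from m import *
a,b=best(s,"shaker_mid",(398,228)),best(t,"shaker_mid",(369,261))
print(a,b)
if a is not None and b is not None: print(tri([(s,a),(t,b)]))
E
python3 mv.py .3865 -.3233 .03 -10.36
```

```text
[400.8, 229.0] None
from [ 0.3879 -0.3204  0.1214] shift [-0.0062  0.0157  0.4572] turn [-0.0001 -0.0027  0.0023]
```

>>> play_rows(
  motion=[
    [-0.006,0.016,0.1,0,-0.003,0.002,100],
    [-0.006,0.016,0.25,0,-0.003,0.002,100],
    [-0.006,0.016,0.4,0,-0.003,0.002,100],
    [-0.006,0.016,0.457,0,-0.003,0.002,100],
    [-0.006,0.016,0.457,0,-0.003,0.002,100],
  ],
)

```text
time: 19.25
ee_pos: [0.3859, -0.3234, 0.0293]
eef_rot: [0.996, -0.09, -0.001, -0.0]
ft_force: [0.3, -0.4, -1.8]
width: 0.0872
```

>>> play_rows(
  motion=[
    [0,0,0,0,0,0,55],
    [0,0,0,0,0,0,45],
    [0,0,0,0,0,0,38],
    [0,0,0,0,0,0,30],
    [0,0,0,0,0,0,30],
  ],
  squeeze=12,
)

```text
time: 19.88
ee_pos: [0.3857, -0.3237, 0.0291]
eef_rot: [0.996, -0.09, -0.001, -0.0]
ft_force: [-0.5, -0.1, -0.2]
width: 0.045
```

>>> play_rows(
  motion=[
    [0,0,0,0,0,0,30],
    [0,0,0,0,0,0,30],
  ],
)

```text
time: 20.12
ee_pos: [0.3857, -0.3236, 0.029]
eef_rot: [0.996, -0.09, -0.001, -0.0]
ft_force: [0.3, 1.3, 0.9]
width: 0.0407
```

```bash
python3 rk.py;python3 mv.py .3865 -.3233 .03 -10.36
```

```text
t 20.12 rack mm [ -89.02 -302.3    28.99] F [0.1 1.4 0.9] yaw -10.38 pitch -0.12 roll -0.02 w 0.0407
from [ 0.3857 -0.3236  0.029 ] shift [ 0.0039 -0.0021 -0.0051] turn [-0.0002  0.0014 -0.0002]
```

>>> play_rows(
  motion=[
    [0,0,-0.1,0,0,0,30],
    [0,0,-0.3,0,0,0,30],
    [0,0,-0.55,0,0,0,30],
    [0,0,-0.8,0,0,0,30],
    [0,0,-0.92,0,0,0,30],
  ],
)

```text
time: 20.75
ee_pos: [0.3866, -0.3244, 0.2157]
eef_rot: [0.996, -0.091, 0.001, 0.0]
ft_force: [-0.3, 0.3, -1.2]
width: 0.0413
```

>>> play_rows(
  motion=[
    [0,-0.12,-0.08,0,0,0,30],
    [0,-0.32,-0.08,0,0,0,30],
    [0.03,-0.55,-0.08,0,0,0,30],
    [0.05,-0.78,-0.08,0,0,0,30],
    [0.05,-0.9,-0.08,0,0,0,30],
  ],
)

```text
time: 21.38
ee_pos: [0.4287, -0.1461, 0.2288]
eef_rot: [0.996, -0.089, -0.001, -0.0]
ft_force: [-0.4, -0.3, -0.7]
width: 0.0407
```

```bash
python3 rk.py -77 0 200
```

```text
t 21.38 rack mm [ -78.63 -119.99  228.82] F [-0.3 -0.4 -0.7] yaw -10.23 pitch -0.13 roll -0.03 w 0.0407
from [ 0.4287 -0.1461  0.2288] shift [ 0.0098 -0.5999  0.1444] turn [-0.0003  0.0015  0.0014]
```

>>> play_rows(
  motion=[
    [0,-0.12,0,0,0,0,30],
    [0,-0.32,0,0,0,0,30],
    [0.005,-0.5,0,0,0.001,0.001,30],
    [0.006,-0.6,0.05,0,0.001,0.001,30],
    [0.006,-0.6,0.15,0,0.001,0.001,30],
  ],
)

```text
time: 22.0
ee_pos: [0.4516, -0.029, 0.199]
eef_rot: [0.996, -0.09, 0.0, -0.0]
ft_force: [-0.3, -0.7, -1.0]
width: 0.0408
```

>>> play_rows(
  motion=[
    [0,0,0,0,0,0,30],
    [0,0,0,0,0,0,30],
  ],
)

```text
time: 22.25
ee_pos: [0.4512, -0.031, 0.1996]
eef_rot: [0.996, -0.092, -0.0, -0.0]
ft_force: [-0.5, 0.1, -1.5]
width: 0.0415
```

```bash
python3 rk.py -77.8 0 151; python3 - <<'E'
from m import *
w=cam("wrist")
im=np.zeros((600,800,3),np.uint8)
im[:, :400]=cv2.resize(s["image"][150:290,245:345,::-1],(400,560),interpolation=cv2.INTER_CUBIC)[:600] if 0 else cv2.resize(s["image"][150:300,245:345,::-1],(400,600),interpolation=cv2.INTER_CUBIC)
im[:, 400:]=cv2.resize(w["image"][80:280,250:390,::-1],(400,600),interpolation=cv2.INTER_CUBIC)
cv2.imwrite("pics/h.png",im)
E
```

```text
t 22.25 rack mm [-77.13  -2.74 199.62] F [-0.6 -0.  -1.5] yaw -10.51 pitch -0.0 roll -0.02 w 0.0415
from [ 0.4512 -0.031   0.1996] shift [-0.0034 -0.0136  0.2431] turn [-0.0002  0.     -0.0016]
```

View pics/h.png

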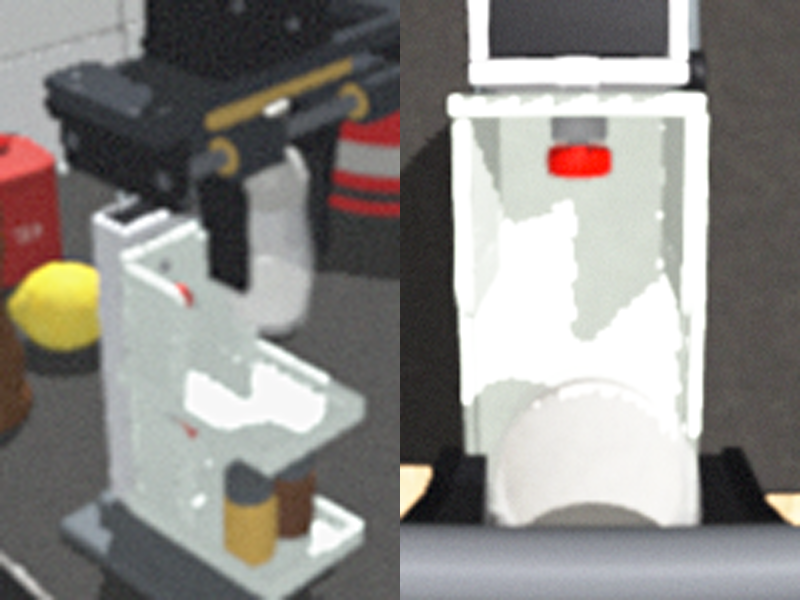

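The shaker hangs upright in the gripper above the tray, at wrist (597,460). The shelf sits flat on the post. I lower it.

>>> play_rows(
  motion=[
    [-0.003,-0.014,0.06,0,0,-0.001,30],
    [-0.003,-0.014,0.14,0,0,-0.001,30],
    [-0.003,-0.014,0.2,0,0,-0.001,30],
    [-0.003,-0.014,0.235,0,0,-0.001,30],
    [-0.003,-0.014,0.235,0,0,-0.001,30],
  ],
)

```text
time: 23.02
ee_pos: [0.4507, -0.0279, 0.1515]
eef_rot: [0.996, -0.09, -0.001, -0.0]
ft_force: [-0.3, 0.0, -1.5]
width: 0.0413
```

```bash
python3 rk.py -77.8 0 148
```

```text
t 23.02 rack mm [-78.26   0.27 151.47] F [-0.3 -0.  -1.5] yaw -10.38 pitch -0.09 roll 0.0 w 0.0413
from [ 0.4507 -0.0279  0.1515] shift [0.0023 0.0013 0.0173] turn [ 0.      0.001  -0.0002]
```

>>> play_rows(
  motion=[
    [0.002,0.001,0.004,0,0.001,0,30],
    [0.002,0.001,0.008,0,0.001,0,30],
    [0.002,0.001,0.012,0,0.001,0,30],
    [0.002,0.001,0.012,0,0.001,0,30],
  ],
)

```text
time: 23.52
ee_pos: [0.4514, -0.0281, 0.1497]
eef_rot: [0.996, -0.09, 0.001, -0.0]
ft_force: [-0.2, -0.6, -1.1]
width: 0.0411
```

```bash
python3 rk.py
```

```text
t 23.52 rack mm [-77.54   0.15 149.68] F [-0.1 -0.6 -1.1] yaw -10.38 pitch 0.07 roll -0.01 w 0.0411
```

>>> play_rows(
  motion=[
    [0,0,0.003,0,0,0,30],
    [0,0,0.006,0,0,0,30],
    [0,0,0.006,0,0,0,30],
  ],
)

```text
time: 23.9
ee_pos: [0.4513, -0.0281, 0.1484]
eef_rot: [0.996, -0.09, 0.0, -0.0]
ft_force: [-0.7, -0.2, -0.4]
width: 0.0411
```

```bash
python3 rk.py
```

```text
t 23.9 rack mm [-77.61   0.16 148.38] F [-0.7 -0.3 -0.4] yaw -10.38 pitch 0.06 roll -0.01 w 0.0411
```

>>> play_rows(
  motion=[
    [0,0,0.003,0,0,0,30],
    [0,0,0.006,0,0,0,30],
    [0,0,0.006,0,0,0,30],
  ],
)

```text
time: 24.28
ee_pos: [0.4514, -0.0281, 0.1474]
eef_rot: [0.996, -0.09, 0.001, -0.0]
ft_force: [-1.5, -0.7, 0.4]
width: 0.0405
```

```bash
python3 rk.py
```

```text
t 24.27 rack mm [-77.46   0.2  147.42] F [-1.3 -0.9  0.4] yaw -10.38 pitch 0.08 roll -0.02 w 0.0405
```

>>> play_rows(
  motion=[
    [0,0,0.003,0,0,0,30],
    [0,0,0.006,0,0,0,30],
    [0,0,0.006,0,0,0,30],
  ],
)

```text
time: 24.65
ee_pos: [0.4518, -0.028, 0.1469]
eef_rot: [0.996, -0.09, 0.001, -0.0]
ft_force: [-2.6, 0.3, 8.9]
width: 0.041
```

```bash
python3 rk.py; sleep 0.1; python3 rk.py
```

```text
t 24.65 rack mm [-77.13   0.29 146.89] F [-2.6 -0.2  8.9] yaw -10.38 pitch 0.13 roll -0.03 w 0.041
t 24.65 rack mm [-77.13   0.29 146.89] F [-2.6 -0.2  8.9] yaw -10.38 pitch 0.13 roll -0.03 w 0.041
```

Contact. I relax 0.8 mm, then open gently.

>>> play_rows(
  motion=[
    [0,0,-0.004,0,0,0,30],
    [0,0,-0.004,0,0,0,50],
    [0,0,-0.004,0,0,0,60],
    [0,0,-0.004,0,0,0,75],
    [0,0,-0.004,0,0,0,100],
  ],
)

```text
time: 25.28
ee_pos: [0.4513, -0.0281, 0.1467]
eef_rot: [0.996, -0.09, 0.0, -0.0]
ft_force: [0.6, -0.5, 0.5]
width: 0.0647
```

>>> play_rows(
  motion=[
    [0,0,0,0,0,0,100],
    [0,0,0,0,0,0,100],
    [0,0,0,0,0,0,100],
  ],
)

```text
time: 25.65
ee_pos: [0.4513, -0.0281, 0.1468]
eef_rot: [0.996, -0.09, 0.001, -0.0]
ft_force: [0.3, -0.3, -0.1]
width: 0.0857
```

```bash
python3 rk.py
```

```text
t 25.65 rack mm [-77.57   0.17 146.84] F [ 0.3 -0.2 -0.1] yaw -10.38 pitch 0.06 roll -0.01 w 0.0857
```

>>> play_rows(
  motion=[
    [0,0,-0.08,0,0,0,100],
    [0,0,-0.25,0,0,0,100],
    [0,0,-0.45,0,0,0,100],
    [0,0,-0.58,0,0,0,100],
    [0,0,-0.6,0,0,0,100],
  ],
)

```text
time: 26.28
ee_pos: [0.4521, -0.0281, 0.2695]
eef_rot: [0.996, -0.091, 0.003, -0.0]
ft_force: [0.1, 0.5, -1.7]
width: 0.087
```

>>> play_rows(
  motion=[
    [0,0.15,0,0,0,0,100],
    [0,0.4,0,0,0,0,100],
    [-0.1,0.65,0,0,0,0,100],
    [-0.1,0.75,0,0,0,0,100],
    [-0.1,0.75,0,0,0,0,100],
  ],
)

```text
time: 26.9
ee_pos: [0.4038, -0.173, 0.2664]
eef_rot: [0.996, -0.092, 0.0, -0.0]
ft_force: [-0.0, 0.3, -0.0]
width: 0.0872
```

```bash
python3 rk.py; python3 - <<'E'
from m import *
import pickle
w=cam("wrist")
for n,c in(("s",s),("t",t),("w",w)): 
    for l in("shaker_mid","shelf_seat","shelf_grip"): print(n,l,[(round(d["p"],2),np.round(d["xy"],1).tolist()) for d in eyes.landmark_of(c,l)][:3])
im=np.zeros((600,800,3),np.uint8)
im[:, :400]=cv2.resize(s["image"][150:300,245:345,::-1],(400,600),interpolation=cv2.INTER_CUBIC)
im[:300,400:]=cv2.resize(t["image"][165:285,200:360,::-1],(400,300),interpolation=cv2.INTER_CUBIC)
im[300:,400:]=cv2.resize(w["image"][0:240,0:320,::-1],(400,300),interpolation=cv2.INTER_CUBIC)
cv2.imwrite("pics/i.png",im)
E
```

```text
t 26.9 rack mm [ -98.27 -150.98  266.43] F [-0.1  0.3 -0. ] yaw -10.54 pitch 0.03 roll -0.02 w 0.0872
s shaker_mid [(0.86, [310.0, 232.6])]
s shelf_seat [(0.76, [420.4, 211.2]), (0.75, [311.1, 251.7])]
s shelf_grip [(0.86, [295.3, 223.3]), (0.86, [406.9, 205.7])]
t shaker_mid []
t shelf_seat [(0.72, [438.2, 252.2]), (0.59, [235.0, 194.0])]
t shelf_grip [(0.82, [236.2, 204.4]), (0.57, [429.3, 249.7])]
w shaker_mid [(0.95, [162.1, 177.9])]
w shelf_seat [(0.61, [515.4, 142.4]), (0.56, [177.8, 172.4])]
w shelf_grip [(0.98, [511.5, 140.3]), (0.91, [156.9, 128.5])]
```

View pics/i.png

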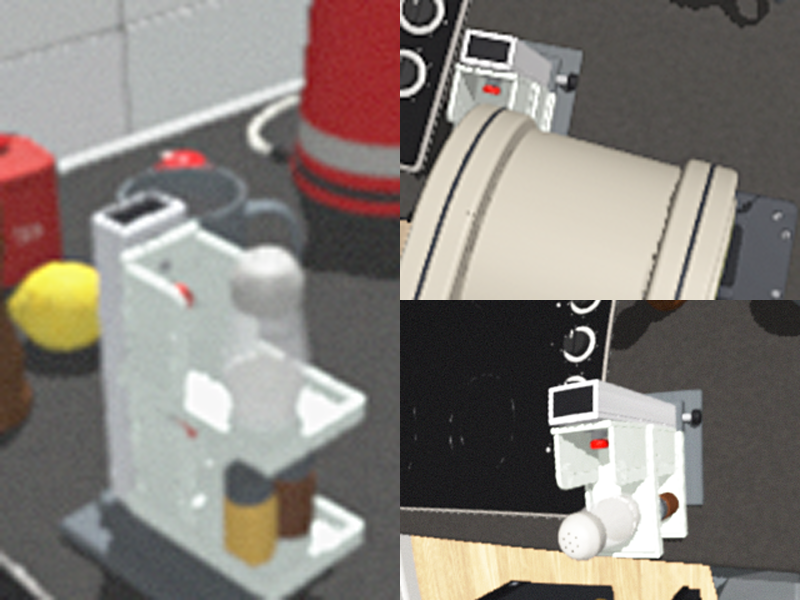

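The final picture shows the shaker upright in the tray at scene (310,232), the shelf flat on the post, the button close to the plate and the gripper clear. I hand in.

```bash
python3 -c "
from h import *
print(job.close_job())"
```

```text
the job is handed in; nothing more can be done
None
```

The shelf is on the post and the salt shaker stands upright in its tray, but a brief force reading of about 145 N went over the 120 N limit. The job was handed in at about 27 s. I did not see the pepper mill, mug, lemon or lower shelf move, but I made no separate check of them.

**Fitting the shelf:** I took the larger loose shelf. Its tabs entered the top two slots on the first try and it pressed flat at about 15 N. I then pushed it down about 8 mm to a firm stop, with a peak push of 24 N.

**Checks that it is home:**
- **Button:** it stands about 14.6 mm in front of the post face. It was 14.9 mm when free, and would be about 19 mm if pressed in, so the pin is out.
- **Forces:** once I relaxed the push, no spring force remained, and a light upward tug met resistance.
- **Shaker:** it was set down with about 9 N of contact. In the last pictures it stands upright in the tray and the gripper is clear.

**What failed or disagreed:**
- **Force spike:** the 145 N reading came during the quick, tilted retreat after I let go of the shelf. Joint 2 ended that move at −0.4997, against its limit of −0.5. Nothing appeared to be touched, but it may count against the run.
- **Height:** the camera put the plate's top edge about 2 mm higher than it should be at home. Setting the shaker down found the tray floor about 2 mm lower than the arm's position implied. I read both as measuring error or a small slip in the grip.
- **Tug:** the gripper rose about 2.4 mm before it met resistance, more than the latch's 1.2 mm of play should allow.

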